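# Load the full fixative bottle into the anti-tip rack

### The job

Two identical white bottles stand free on the bench, one full and one empty; only their weight tells which, so lift them to find out. Bring the full one into the free bay of the steel bottle rack from its open front, over the low front lip and with its shoulders under the slotted top plate, and set it down upright on the bay floor behind the lip. Leave the empty bottle standing upright on the bench outside the rack, and do not disturb the bottle already racked or the other things.

Things in the scene. Friction and masses are not known exactly. Their poses are not given: they have to be found in the camera images.
- bottle_a_mid (a point): Centre (half-way up) of one of two identical free bottles: opaque white, round, body 72 mm diameter, 147 mm tall, screw cap 39 mm diameter, 25 mm high; cap top 73.5 mm above this point; z up. Straight to 97 mm above its base, then a shoulder cone to 49 mm diameter at 122 mm, where the cap begins. Grasp the cap from above: the body is too wide.
- bottle_b_mid (a point): Centre (half-way up) of the other free bottle, the same in shape, size and looks. Of these two one is full (about 440 g) and one empty (about 90 g), give or take 12 percent; which of them stands where differs.
- bottle_racked_mid (a point): centre (half-way up) of a third such bottle, already standing in the rack's left bay (robot's view); stays there; its axis is 85 mm to the left of the free bay's centre
- bay (a point): Centre of the floor of the free bay, the right one of the rack's two (robot's view), 4 mm above the bench. x points into the bay, away from the open front; y left, z up. Fixed sheet-steel rack, 93 mm deep, 173 wide, 136 high. From here: side walls at y = +-41 mm, back stop at x = +43 mm, floor clear between lip and back stop; a bottle stands in the middle with 7 mm to spare fore and aft.
- lip (a point): Middle of the top edge of the free bay's front lip: 3 mm thick, 3.5 mm above the bay floor, 45.5 mm in front of the bay's centre. Axes as the bay's. A bottle must pass above it and be set down behind it.
- slot (a point): Middle of the mouth of the slot in the top plate over the free bay, at the plate's underside, 129 mm above the bay floor; plate 2.5 mm thick. Slot 56 mm wide, flared to 74 at the mouth, runs back 78 mm along x; axes as the bay's. A bottle carried centred along it clears lip and plate with its base 4 to 13 mm above the bay floor; standing on the floor its cap reaches 15.5 mm above the plate.
- timer: small beige lab timer, 60 x 66 x 18 mm, loose on the bench; origin at the centre of its underside
- petri: glass petri dish, 68 mm in diameter, 15 mm high, loose; origin at the centre of its underside
- coverslips: small flat white box, 46 x 62 x 16 mm, loose; origin at the centre of its underside
- marker: capped marker pen, 130 mm long, 14 mm high, loose; origin at the middle of its underside
- beaker: glass beaker, 63 mm in diameter, 76 mm tall, loose; origin at the centre of its underside
- partition: Fixed black upright panel to the right of the work, square to the bench's front edge, 16 mm thick, 733 mm long along x (x = 0.185 to 0.918 m), its top edge 232 mm above the bench top; the arm starts beyond it and must pass over it. Origin at its foot, on the floor, z = -0.759 m.
Not all that is in view belongs to the job. Leave any orange or pink look-alike of the part that bears bottle_a_mid alone.

How it is judged:
By the outcome, as a careful person would: the job done as asked, in the order asked, and still so for the second after the job is handed in, with the robot touching nothing.
It also fails if it takes over 58 s, if anything falls off the work surface, if the arm or the gripper's body presses on something with over 40 N, if the wrist force passes 120 N, or if a joint passes its speed limit or range.

### The arm

A 6-joint arm with a two-finger parallel gripper is mounted at the origin on a cart in front of the work surface, level with it; the furniture and walls round the work are solid. World frame = base frame: x ahead of the robot, y to its left, z up, the work surface at z = 0. Lengths are in m, angles in rad, forces in N, time in s.
With the tool pointing down it reaches from about 0.4 to 0.825 m from the base axis. Payload 7 kg.
Tool frame: the origin (TCP) lies on the centre line of the jaws, within the pads' length; the fingertips stand arm.tip_reach ahead of it and the grasp point (between the pads) lies 5 mm behind it (arm.tip_reach is the distance from the TCP to the fingertips, in m); z points along the fingers, y is the line along which they close (so a half turn about z gives the same grasp; the last joint's range is limited). The gripper opens to 88 mm and grips with 3 to 60 N. Pads are 19 mm wide; open, the fingers measure 130 mm over their backs; the gripper's body (78 mm by 193 mm) begins 47 mm behind the grasp point.
Start: joints at [-1.03, 0.359, 0.012, 0, -1.224, -0.288], TCP at [0.169, -0.654, 0.241] pointing down, gripper open.
Joint ranges: [-3.07, 3.07], [-1.43, 2.12], [-1.02, 1.25], [-3.03, 1.67], [-3.05, -0], [-3.03, 3.03]. Speed limits (rad/s): [2.39, 2.39, 3.01, 3.14, 3.14, 3.14].

### API

Orientations are given as [roll, pitch, yaw] about the fixed x, y, z axes, in that order (R = Rz(yaw) Ry(pitch) Rx(roll)).
In Python, from station import status, optics, order, arm gives the robot as it stands. The module is installed in compiled form; this text tells all that it offers.
- The arm moves only by the shell command python3 -m jog 'ROWS' [FORCE]. ROWS is JSON, a list of rows, each a list of 3 entries, a list of its own where there are three numbers: the gripper command: -1 is shut, 1 is fully open, values between are in proportion, then the shift along the tool's x, y, z in mm, then the turn about the tool's z in rad. A call has 1 to 20 rows; each row is the pose to reach, as a shift and turn from the pose commanded when the call began, along the tool's axes at that moment; what a row does not reach only later rows make up. A row lasts 1/8 s, in which the tool goes at most 62.5 mm and 10.7 degrees, less where a joint would pass 70% of its speed; a pose out of reach is approached as far as the arm can. A call with a gripper value outside its range is refused whole. The fingers move at their own pace and stop on an object; FORCE is the grip in N (left out, the last holds). Time passes only in rows, so rows that repeat a pose let the fingers close. It gives the time, the measured TCP pose, the force, the opening and the grip force at its end, in the units of the state.
- status.get_state(): the state, without advancing time (a new reading comes with each control period).
- optics.grab_frame(name): name is "scene" or "top" or "wrist"; returns a dict with "color" (480x640x3 uint8, red, green, blue), "mtx" (3x3 intrinsics, pixels), "cam_to_world" (4x4, takes a point from camera to world coordinates). Camera axes: x right, y down, z forward; pixel columns grow to the right and rows downward; lengths in m; the calibration is good to about 2 mm. A picture is of the moment at which its call begins. There is no depth.
- order.job_done(): hands the job in; it is judged then, once.
The state is a dict: "t": time; "q": joint angles; "qd": joint speeds; "joint_efforts": joint torques, N m; "eef_pos": TCP position; "ee_rot": TCP orientation; "force": force on the tool from outside, world axes, zero at the start; "moment": the same for the moment, N m; "width": finger opening in m; "gripper_force": force on a finger pad.
Only numpy, scipy, OpenCV 4.12 (cv2) and the standard library are available. Lean on these libraries where they do the work, as an engineer would, in place of code of your own. Each camera call takes 0.05 s, during which the arm holds its last target. There are 200 camera calls.

## Working session

There is one attempt and no reset: what is moved stays moved. The work goes in short steps, Python scripts to look and compute and a shell command to move; the robot and the scene stay as the last step left them, time stands still between calls to the robot, and variables do not carry over. Pictures are saved under pics/ and viewed, at most 10 in all, crops included, and the job is handed in when it is done.

```bash
mkdir -p pics
python3 - <<'E'
from station import status, optics, arm
import cv2
s=status.get_state();print({k:s[k] for k in('t','eef_pos','ee_rot','force','width')},arm.tip_reach)
for n in("scene","top"):
    f=optics.grab_frame(n);cv2.imwrite(f"pics/{n}0.png",f["color"][:,:,::-1]);print(n,f["mtx"].tolist(),f["cam_to_world"].round(4).tolist())
E
```

```text
{'t': 0.0, 'eef_pos': array([ 0.16866049, -0.65309719,  0.23963837]), 'ee_rot': array([ 3.13992732e+00, -1.73311442e-04, -2.88888471e+00]), 'force': array([ 0.08842205,  0.12666359, -0.75442075]), 'width': 0.08760109565761906} 0.014
scene [[438.2084778389634, 0.0, 320.61152686957485], [0.0, 438.2084778389634, 237.9195672859083], [0.0, 0.0, 1.0]] [[-0.6591, -0.5292, 0.5344, -0.2757], [-0.752, 0.4747, -0.4574, 0.9061], [-0.0117, -0.7033, -0.7108, 0.8545], [0.0, 0.0, 0.0, 1.0]]
top [[523.6106389329158, 0.0, 320.6158006890171], [0.0, 523.6106389329158, 241.45000038842818], [0.0, 0.0, 1.0]] [[0.0105, -0.9837, 0.1797, 0.2473], [-0.9987, -0.0013, 0.0509, 0.0919], [-0.0499, -0.18, -0.9824, 1.5156], [0.0, 0.0, 0.0, 1.0]]
```

View pics/scene0.png

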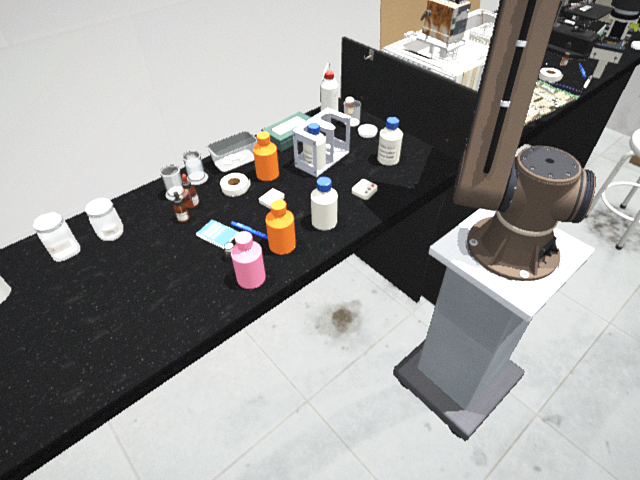

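View pics/top0.png

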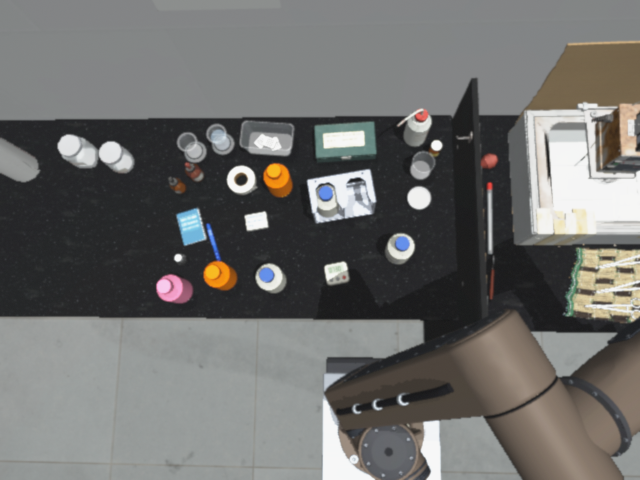

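The scene shows the two free bottles with blue caps at top-view (265,274) and (402,243). The racked bottle's cap is at (325,193) and the free bay at about (356,195). I'll enlarge that area.

```bash
python3 - <<'E'
import cv2
i=cv2.imread("pics/top0.png")[160:300,240:440];cv2.imwrite("pics/topc.png",cv2.resize(i,None,fx=4,fy=4,interpolation=cv2.INTER_CUBIC))
E
cat > h.py <<'E'
import numpy as np
from station import optics
def ray(f,u,v,z):
    T=f["cam_to_world"];d=T[:3,:3]@np.linalg.solve(f["mtx"],[u,v,1]);o=T[:3,3]
    return (o+d*(z-o[2])/d[2]).round(4)
def proj(f,p):
    T=f["cam_to_world"];c=f["mtx"]@(T[:3,:3].T@(np.array(p)-T[:3,3]));return (c[:2]/c[2]).round(1)
E
```

```text
(no output)
```

View pics/topc.png

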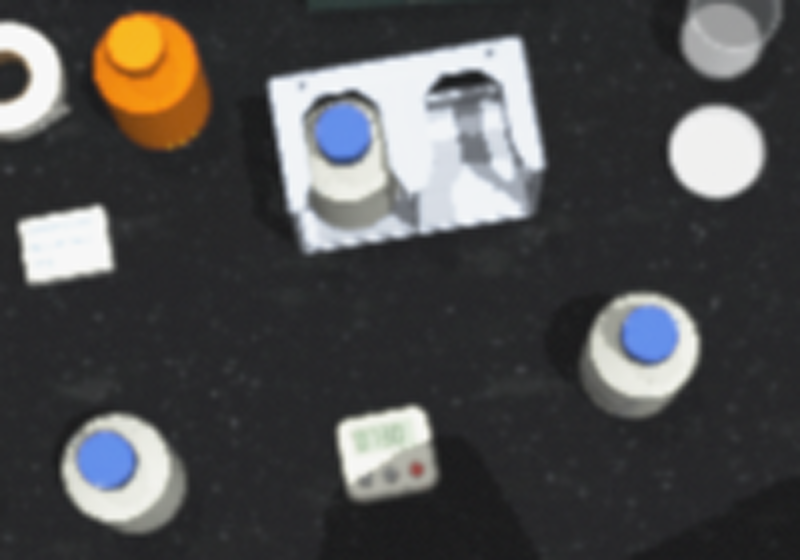

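Cap centres in the crop: left (106,460), right (650,334), racked (342,132). Rack plate back corners are at (268,78) and (522,38), and the front foot corners at (305,252) and (536,215).

Run:
```python
from h import *
f=optics.grab_frame("top")
g=lambda u,v,z:ray(f,240+(u+.5)/4-.5,160+(v+.5)/4-.5,z)
L=g(106,460,.147);R=g(650,334,.147);K=g(342,132,.151)
print("L",L,"R",R,"racked",K)
a=g(268,78,.136);b=g(522,38,.136);c=g(305,252,0);d=g(536,215,0)
for p,q in((a,b),(c,d)):
    v=p-q;print(p,q,np.linalg.norm(v),np.degrees(np.arctan2(-v[0],v[1])))
v=(a-b)/np.linalg.norm(a-b);print("bay from racked",K-.085*v, "from back", (a+b)/2, "front",(c+d)/2)
s=optics.grab_frame("scene");print([proj(s,p) for p in (L,R,K)])
for n,u,v in(("timer",385,455),("petri",717,152),("cov",67,245)):print(n,g(u,v,.016))
```

```text
L [0.4083 0.3062 0.147 ] R [ 0.4935 -0.0525  0.147 ] racked [0.6309 0.1519 0.151 ]
[0.6736 0.2037 0.136 ] [0.7012 0.0298 0.136 ] 0.17607660264782485 9.018302180137335
[0.5813 0.1851 0.    ] [0.6093 0.0142 0.    ] 0.1731785494800092 9.304587880303535
bay from racked [0.64422375 0.06795074 0.151     ] from back [0.6874  0.11675 0.136  ] front [0.5953  0.09965 0.     ]
[array([323.9, 180.7]), array([392.6, 119.8]), array([313.3, 124.9])]
timer [0.4283 0.1247 0.016 ]
petri [ 0.6527 -0.1175  0.016 ]
cov [0.5832 0.3604 0.016 ]
```

```bash
python3 -m jog '[[1,[0,0,-60],0],[1,[0,0,-110],0],[1,[-465,500,-110],-1.478],[1,[-465,500,-110],-1.478],[1,[-465,500,-110],-1.478],[1,[-465,500,-110],-1.478],[1,[-465,500,-110],-1.478],[1,[-465,500,-110],-1.478],[1,[-465,500,-110],-1.478],[1,[-465,500,-110],-1.478],[1,[-465,500,-110],-1.478],[1,[-465,500,-110],-1.478],[1,[-465,500,-110],-1.478],[1,[-465,500,-110],-1.478],[1,[-465,500,-110],-1.478],[1,[-465,500,-110],-1.478],[1,[-465,500,-110],-1.478]]'
cat >> h.py <<'E'
from station import status
def delta(x,y,z):
    s=status.get_state();from_=s["eef_pos"];from scipy.spatial.transform import Rotation as R
    M=R.from_euler("xyz",s["ee_rot"]).as_matrix()
    print("t",s["t"],"pos",from_.round(4),"rot",s["ee_rot"].round(4),"F",s["force"].round(2),"shift mm",(M.T@(np.array([x,y,z])-from_)*1000).round(1))
E
python3 - <<'E'
from h import *
import cv2
delta(.4935,-.0525,.1495)
f=optics.grab_frame("wrist");cv2.imwrite("pics/w1.png",f["color"][:,:,::-1]);print(f["mtx"].tolist(),f["cam_to_world"].round(3).tolist(),proj(f,[.4935,-.0525,.147]))
E
```

```text
t: 2.33
eef_pos: [0.4936, -0.0541, 0.3508]
ee_rot: [-3.141, 0.0, -1.412]
force: [0.4, -0.1, 0.3]
width: 0.0877
gripper_force: 0.0
t 2.325 pos [ 0.4936 -0.0541  0.3508] rot [-3.1410e+00  1.0000e-04 -1.4124e+00] F [ 0.37 -0.09  0.3 ] shift mm [ -1.6  -0.  201.3]
[[396.4832025825972, 0.0, 313.4848544979659], [0.0, 396.4832025825972, 238.3957821756025], [0.0, 0.0, 1.0]] [[-0.988, -0.15, -0.047, 0.506], [-0.158, 0.942, 0.297, -0.135], [-0.001, 0.301, -0.954, 0.495], [0.0, 0.0, 0.0, 1.0]] [313.4 211.2]
```

View pics/w1.png

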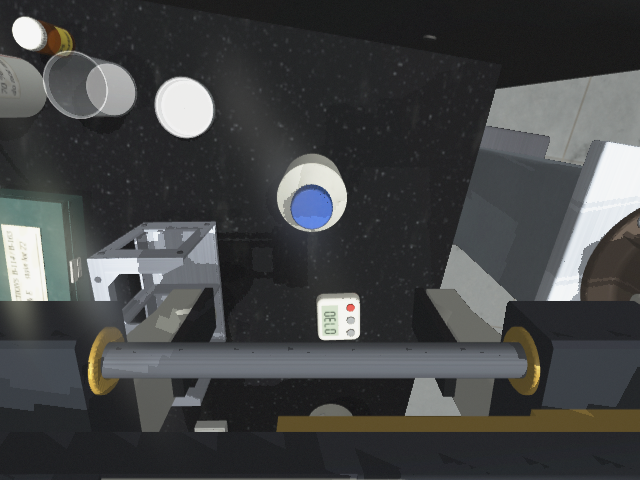

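The wrist view shows the right bottle's cap at (312,207), about 3 mm beyond the prediction along −y. Descending and gripping.

```bash
python3 -m jog '[[1,[1,1,60],0],[1,[1,1,120],0],[1,[1,1,170],0],[1,[1,1,201],0],[1,[1,1,201],0],[-1,[1,1,201],0],[-1,[1,1,201],0],[-1,[1,1,201],0],[-1,[1,1,201],0],[-1,[1,1,201],0],[-1,[1,1,201],0],[-1,[1,1,201],0],[-1,[1,1,201],0]]' 30; python3 -m jog '[[-1,[0,0,-10],0],[-1,[0,0,-25],0],[-1,[0,0,-30],0],[-1,[0,0,-30],0],[-1,[0,0,-30],0],[-1,[0,0,-30],0],[-1,[0,0,-30],0]]'
```

```text
t: 4.0
eef_pos: [0.4934, -0.0542, 0.1497]
ee_rot: [-3.141, -0.0, -1.411]
force: [0.2, 0.7, 1.1]
width: 0.0369
gripper_force: 30.0
t: 4.88
eef_pos: [0.493, -0.0543, 0.1793]
ee_rot: [3.141, -0.0, -1.411]
force: [0.0, 0.2, -1.1]
width: 0.0371
gripper_force: 29.9
```

```bash
python3 -m jog '[[-1,[0,0,0],0]]' >/dev/null
python3 - <<'E'
from h import *
import cv2
F=[]
for n in range(8):
    f=optics.grab_frame("wrist");F.append(status.get_state()["force"])
print(np.mean(F,0),np.std(F,0))
f0=f["color"];cv2.imwrite("pics/w2.png",f0[:,:,::-1])
p=status.get_state()["eef_pos"];print(proj(f,[p[0],p[1],.177]))
E
```

```text
[-0.03512207 -0.15072943 -1.02390674] [0.72689348 0.53221728 0.18479317]
[313.3 321.8]
```

View pics/w2.png

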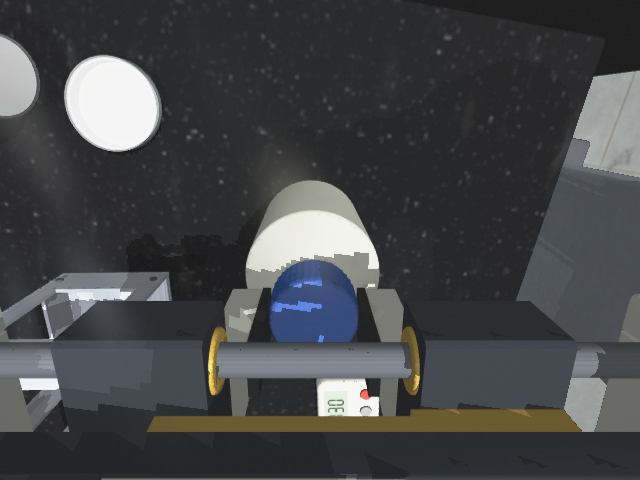

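The cap is held at (314,303), several mm off the pad centre. The lift force is about 1 N, so this is the empty bottle. I'll set it back and go to the other one.

```bash
python3 - <<'E'
from h import *
f=optics.grab_frame("wrist")
p=ray(f,314,262,.177);print("far cap edge",p,"centre y",p[1]+.0195)
E
python3 -m jog '[[-1,[0,0,15],0],[-1,[0,0,25],0],[-1,[0,0,29],0],[-1,[0,0,30],0],[-1,[0,0,30],0],[1,[0,0,30],0],[1,[0,0,30],0],[1,[0,0,30],0],[1,[0,0,0],0],[1,[0,0,-60],0],[1,[0,0,-120],0],[1,[0,0,-171],0],[1,[0,0,-171],0],[1,[0,0,-171],0]]'
python3 - <<'E'
from h import *
delta(.4083,.3062,.35)
E
```

```text
far cap edge [ 0.4971 -0.0804  0.177 ] centre y -0.060899999999999996
t: 7.2
eef_pos: [0.4928, -0.0542, 0.3502]
ee_rot: [-3.142, 0.0, -1.411]
force: [0.2, 0.2, -0.2]
width: 0.0877
gripper_force: 0.0
t 7.2 pos [ 0.4928 -0.0542  0.3502] rot [-3.1416e+00  5.0000e-04 -1.4109e+00] F [ 0.23  0.22 -0.19] shift mm [-369.2   26.1    0.4]
```

```bash
python3 -m jog '[[1,[-369,-26,0],0],[1,[-369,26,0],0],[1,[-369,26,0],0],[1,[-369,26,0],0],[1,[-369,26,0],0],[1,[-369,26,0],0],[1,[-369,26,0],0],[1,[-369,26,0],0],[1,[-369,26,0],0],[1,[-369,26,0],0],[1,[-369,26,0],0]]'
python3 - <<'E'
from h import *
import cv2
delta(.4083,.3062,.1495)
f=optics.grab_frame("wrist");cv2.imwrite("pics/w3.png",f["color"][:,:,::-1]);print(proj(f,[.4083,.3062,.147]))
h=cv2.cvtColor(f["color"],cv2.COLOR_RGB2HSV);m=cv2.inRange(h,(105,120,80),(120,255,255))
n,l,st,c=cv2.connectedComponentsWithStats(m)
for i in range(1,n):
    if st[i,4]>300:print(st[i],c[i],ray(f,*c[i],.147))
b=cv2.cvtColor(optics.grab_frame("top")["color"],cv2.COLOR_RGB2HSV)
E
```

```text
t: 8.57
eef_pos: [0.409, 0.3052, 0.3507]
ee_rot: [-3.141, 0.0, -1.412]
force: [-0.6, 0.0, -0.0]
width: 0.0873
gripper_force: 0.0
t 8.575 pos [0.409  0.3052 0.3507] rot [-3.1413e+00  4.0000e-04 -1.4120e+00] F [-0.61  0.   -0.04] shift mm [ -1.    0.5 201.2]
[314.1 210.6]
[ 293  186   41   44 1341] [313.14988814 208.25055928] [0.4095 0.3041 0.147 ]
[214 292  47  15 353] [236.26345609 298.00566572] [0.4687 0.4034 0.147 ]
```

View pics/w3.png

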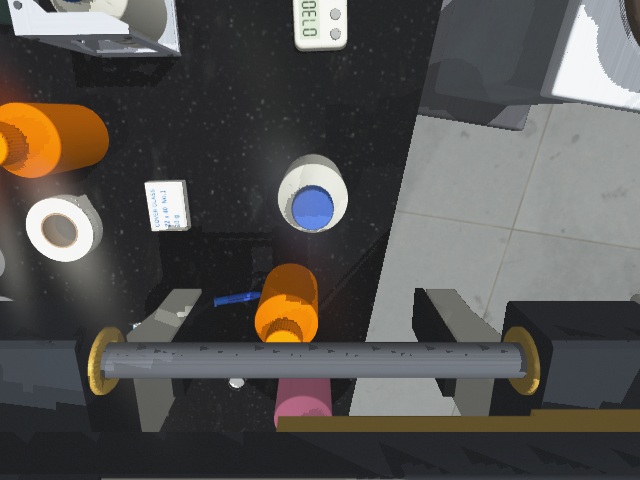

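Cap at (313,208), orange bottle clear behind it. Shift 3 mm along tool x and descend.

```bash
python3 -m jog '[[1,[3,0,60],0],[1,[3,0,120],0],[1,[3,0,170],0],[1,[3,0,201],0],[1,[3,0,201],0],[-1,[3,0,201],0],[-1,[3,0,201],0],[-1,[3,0,201],0],[-1,[3,0,201],0],[-1,[3,0,201],0],[-1,[3,0,201],0],[-1,[3,0,201],0],[-1,[3,0,201],0]]' 45; python3 -m jog '[[-1,[0,0,-10],0],[-1,[0,0,-25],0],[-1,[0,0,-30],0],[-1,[0,0,-30],0],[-1,[0,0,-30],0],[-1,[0,0,-30],0]]'
python3 - <<'E'
from h import *
import cv2
f=optics.grab_frame("wrist");cv2.imwrite("pics/w4.png",f["color"][:,:,::-1]);delta(.4,.3,.2)
h=cv2.cvtColor(f["color"],cv2.COLOR_RGB2HSV);m=cv2.inRange(h,(105,120,50),(120,255,255))
n,l,st,c=cv2.connectedComponentsWithStats(m);i=1+st[1:,4].argmax();print(st[i],ray(f,314,st[i,1],.177)+[0,.0195,0])
F=[(optics.grab_frame("wrist"),status.get_state()["force"])[1] for _ in range(4)];print(np.mean(F,0))
E
```

```text
t: 10.3
eef_pos: [0.4094, 0.3031, 0.1497]
ee_rot: [-3.141, 0.0, -1.411]
force: [0.8, 0.5, 1.8]
width: 0.0365
gripper_force: 45.0
t: 11.05
eef_pos: [0.409, 0.3027, 0.1792]
ee_rot: [3.141, -0.001, -1.411]
force: [0.8, -0.9, -4.3]
width: 0.0372
gripper_force: 45.0
t 11.1 pos [0.409  0.3027 0.1792] rot [ 3.1411e+00 -5.0000e-04 -1.4109e+00] F [-0.52  0.89 -4.29] shift mm [  1.3   9.4 -20.8]
[ 270  271   88   71 4475] [0.4123 0.2996 0.177 ]
[-0.16430507 -0.25795273 -3.72750955]
```

About 4 N, so this is the full bottle. Carry it to in front of the bay.

Run:
```python
from h import *
delta(.536,.047,.185)
```

```text
t 11.3 pos [0.4091 0.3029 0.1794] rot [ 3.1413e+00 -2.0000e-04 -1.4108e+00] F [ 0.51  0.09 -3.63] shift mm [272.8 -84.5  -5.6]
```

```bash
python3 -m jog '[[-1,[15,-5,-6],0],[-1,[45,-14,-6],0],[-1,[80,-25,-6],0],[-1,[115,-36,-6],0],[-1,[150,-46,-6],0],[-1,[185,-57,-6],0],[-1,[218,-68,-6],0],[-1,[245,-76,-6],0],[-1,[263,-82,-6],0],[-1,[273,-84,-6],0],[-1,[273,-84,-6],0],[-1,[273,-84,10],0],[-1,[273,-84,19],0],[-1,[273,-84,19],0],[-1,[273,-84,19],0],[-1,[273,-84,19],0]]'
python3 - <<'E'
from h import *
import cv2
delta(.536,.047,.160)
W=optics.grab_frame("wrist")["color"];S=optics.grab_frame("scene")["color"][80:230,260:420]
T=optics.grab_frame("top")["color"][150:290,250:430]
cv2.imwrite("pics/s5.png",cv2.resize(S,(800,750//1*1),interpolation=cv2.INTER_CUBIC)[:600,:,::-1])
cv2.imwrite("pics/w5.png",W[:,:,::-1]);cv2.imwrite("pics/t5.png",cv2.resize(T,None,fx=4,fy=4,interpolation=cv2.INTER_CUBIC)[:,:,::-1])
E
```

```text
t: 13.3
eef_pos: [0.5358, 0.047, 0.1609]
ee_rot: [-3.141, 0.0, -1.41]
force: [0.1, -0.2, -4.4]
width: 0.0368
gripper_force: 45.0
t 13.3 pos [0.5358 0.047  0.1609] rot [-3.1410e+00  1.0000e-04 -1.4105e+00] F [ 0.06 -0.21 -4.38] shift mm [ 0.  -0.2  0.9]
```

View pics/s5.png

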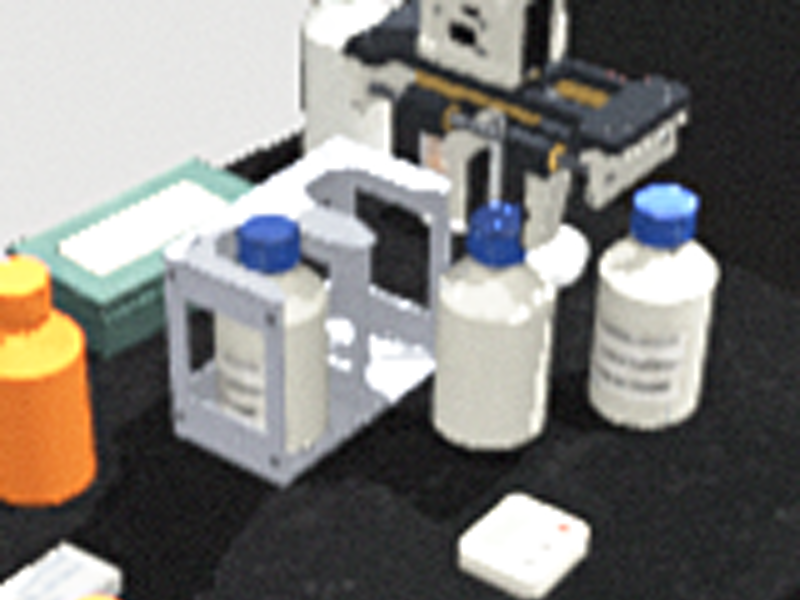

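View pics/w5.png

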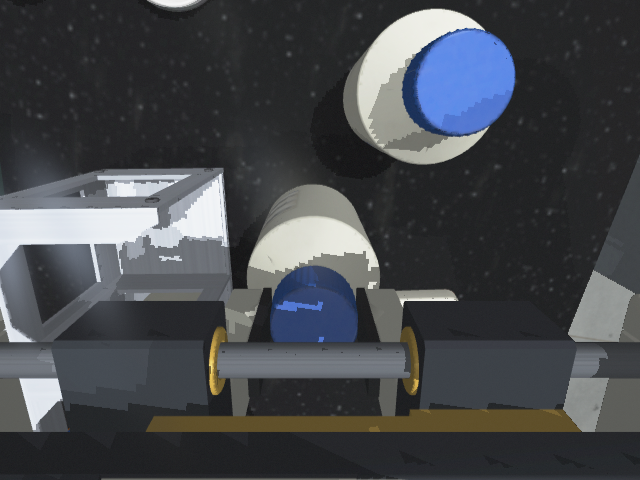

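The scene crop shows the held bottle upright, cap top at about (497,215), in front of the bay, with the racked cap top at (270,229). In the wrist view the rack's right plate edge is at row 169 (column 222) and the held cap's far edge at row 266 (column 314).

Run:
```python
from h import *
w=.16;ex=np.array([np.cos(w),np.sin(w),0]);ey=np.array([-np.sin(w),np.cos(w),0])
f=optics.grab_frame("wrist");e=ray(f,222,169,.1355);e2=ray(f,165,169,.1355);c=ray(f,314,266,.1583)
cc=c+.0195*ey
print("wrist: plate edge",e,e2,"cap",cc,"lateral cap-edge (want .044):",(cc-e)@ey,(cc-e2)@ey,"x cap to plate front corner",(e-cc)@ex)
s=optics.grab_frame("scene");g=lambda u,v,z:ray(s,260+(u+.5)/5-.5,80+(v+.5)/5-.5,z)
h=g(497,215,.1583);k=g(270,229,.151)
print("scene:",h,k,"lateral (want .085)",(k-h)@ey,"x",(k-h)@ex)
# plate front corners in scene: right top front(450,190) left (280,310)
a=g(450,190,.1355);b=g(278,308,.1355);print(a,b,np.linalg.norm(a-b),(h-a)@ey,(b-h)@ey, "plate front ahead of bottle",(a-h)@ex,(b-h)@ex)
d=b-a;print("yaw",np.arctan2(-d[0],d[1]))
```

```text
wrist: plate edge [ 0.5835 -0.0061  0.1355] [ 0.6073 -0.0022  0.1355] cap [0.53629329 0.04155093 0.1583    ] lateral cap-edge (want .044): 0.05456318775955606 0.05450477467181016 x cap to plate front corner 0.0390120861290206
scene: [0.5384 0.0494 0.1583] [0.628  0.1532 0.151 ] lateral (want .085) 0.08819928070175363 x 0.10499279443701491
[0.6064 0.022  0.1355] [0.5778 0.1904 0.1355] 0.17081135793617475 0.03788366561426092 0.13292190961536213 plate front ahead of bottle 0.06276613640831234 0.061360622097608376
yaw 0.16822855218073865
```

View pics/t5.png

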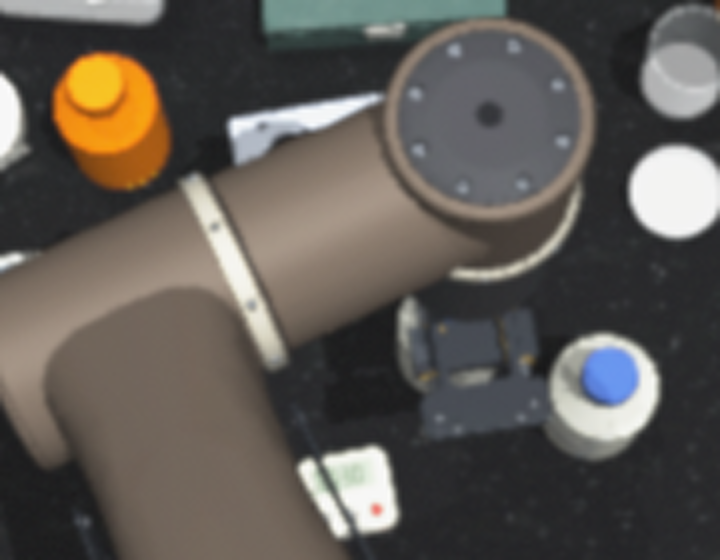

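The row-169 feature must be the foot of the rack's right wall (z≈0), since lower points lie higher in this image. The top plate edge is then around row 290. Recomputing.

Run:
```python
from h import *
w=.16;ex=np.array([np.cos(w),np.sin(w),0]);ey=np.array([-np.sin(w),np.cos(w),0])
f=optics.grab_frame("wrist");e=ray(f,223,168,0);cc=ray(f,314,266,.1583)+.0195*ey
print(e,cc,(cc-e)@ey,(e-cc)@ex)
print("bottle base far edge (row 185):",(ray(f,313,185,.0113)+.036*ey-e)@ey)
```

```text
[0.6105 0.0157 0.    ] [0.53619329 0.04145093 0.1583    ] 0.0372604336528759 0.06925501423335209
bottle base far edge (row 185): 0.04707261535969009
```

Run:
```python
from h import *
s=optics.grab_frame("scene");c=lambda p:((proj(s,p)-[260,80]+.5)*5-.5).round(1)
g=lambda u,v,z:ray(s,260+(u+.5)/5-.5,80+(v+.5)/5-.5,z)
w=.16;ex=np.array([np.cos(w),np.sin(w),0]);ey=np.array([-np.sin(w),np.cos(w),0])
h=g(497,215,.1583);r=g(666,201,.147)
def sil(p,z):  # columns of body silhouette at height z
    P=[c([p[0]+.036*np.cos(t),p[1]+.036*np.sin(t),z]) for t in np.linspace(0,6.28,73)];P=np.array(P);return P[:,0].min(),P[:,0].max(),P[:,1].max()
print("held cap",h,"pred body@.1",sil(h,.1),"base",sil(h,.0113));print("R",r,"base",sil(r,0),"body",sil(r,.09))
K=g(270,229,.151);bay=K-.085*ey
# predicted plate corners/ foot from racked-based bay
for l,x,y,z in(("plate FR",-.0465,-.044,.1355),("plate FL",-.0465,.1285,.1355),("plate BR",.0465,-.044,.1355),("footFL",-.0465,.1285,0),("footFR",-.0465,-.044,0)):print(l,c(np.array([*bay[:2],0])+x*ex+y*ey+[0,0,z]))
```

```text
held cap [0.5384 0.0494 0.1583] pred body@.1 (np.float64(434.5), np.float64(550.5), np.float64(331.0)) base (np.float64(430.0), np.float64(541.0), np.float64(449.5))
R [ 0.4931 -0.0531  0.147 ] base (np.float64(588.5), np.float64(697.5), np.float64(431.0)) body (np.float64(599.5), np.float64(713.5), np.float64(312.5))
plate FR [458.5 190.5]
plate FL [283. 309.]
plate BR [344.  144.5]
footFL [287.  492.5]
footFR [450.5 370. ]
```

The held bottle is upright. The estimates agree on a lateral error within about 1–2 mm and roughly 110 mm to go. I'll enter slowly and watch the force.

```bash
python3 -m jog '[[-1,[-1.5,-8,0.5],0],[-1,[-1.5,-18,0.5],0],[-1,[-1.5,-28,0.5],0],[-1,[-1.5,-38,0.5],0],[-1,[-1.5,-48,0.5],0],[-1,[-1.5,-56,0.5],0],[-1,[-1.5,-60,0.5],0],[-1,[-1.5,-60,0.5],0]]'
python3 - <<'E'
from h import *
import cv2
W=optics.grab_frame("wrist")["color"];S=optics.grab_frame("scene")["color"][90:200,290:400]
S=cv2.resize(S,(480,480),interpolation=cv2.INTER_CUBIC)
o=np.hstack([S,cv2.resize(W[150:400,60:460],(320,200))[:,:].copy() if 0 else np.pad(cv2.resize(W[150:400,60:460],(320,200)),((0,280),(0,0),(0,0)))])
cv2.imwrite("pics/m6.png",o[:,:,::-1]);print(status.get_state()["force"])
E
```

```text
t: 14.65
eef_pos: [0.5947, 0.0578, 0.1599]
ee_rot: [3.141, 0.0, -1.411]
force: [-0.7, 0.2, -3.3]
width: 0.0369
gripper_force: 45.0
[-0.53078535 -1.02258536 -3.31832152]
```

View pics/m6.png

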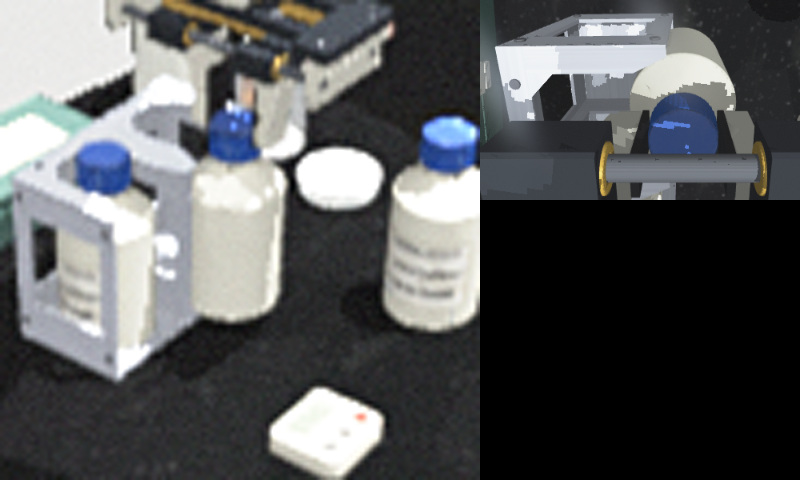

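The montage shows the bottle's front part within the bay mouth, upright, with its base inside the right wall foot and no contact. I'll check that gap numerically from the same wrist image.

Run:
```python
from h import *
import cv2
f=optics.grab_frame("wrist");g=cv2.cvtColor(f["color"],cv2.COLOR_RGB2GRAY)
for u in (240,270,290,310,320,330,340):
    print(u,g[150:215,u].tolist()[::2])
w=.16;ey=np.array([-np.sin(w),np.cos(w),0])
for r in (160,165,170,175,180,185,190):print(r,"foot lat",(ray(f,280,r,0)@ey).round(4),"base centre lat",(ray(f,315,r,.0105)@ey+.036).round(4))
```

```text
240 [55, 54, 53, 54, 55, 54, 55, 53, 62, 125, 126, 131, 220, 221, 121, 221, 222, 221, 222, 222, 221, 222, 172, 123, 125, 126, 124, 122, 209, 225, 220, 221, 223]
270 [76, 77, 79, 80, 83, 84, 86, 87, 94, 130, 132, 140, 213, 212, 132, 131, 133, 133, 133, 137, 136, 134, 136, 119, 135, 135, 135, 135, 224, 223, 218, 220, 221]
290 [62, 63, 64, 67, 70, 72, 73, 76, 83, 124, 116, 128, 130, 131, 132, 133, 134, 134, 135, 135, 136, 137, 137, 138, 139, 139, 141, 139, 223, 219, 215, 218, 220]
310 [49, 50, 49, 50, 52, 52, 52, 52, 51, 52, 57, 58, 61, 62, 64, 66, 65, 126, 146, 146, 147, 148, 148, 149, 149, 149, 151, 152, 151, 152, 152, 153, 152]
320 [49, 47, 48, 51, 55, 66, 80, 61, 51, 53, 54, 54, 56, 58, 56, 53, 55, 74, 151, 152, 152, 152, 152, 152, 152, 152, 152, 152, 153, 153, 152, 152, 152]
330 [37, 40, 40, 39, 38, 39, 40, 44, 50, 49, 41, 39, 40, 40, 47, 57, 54, 43, 48, 154, 155, 156, 155, 155, 156, 155, 155, 155, 155, 155, 155, 155, 155]
340 [39, 37, 37, 38, 36, 37, 37, 37, 36, 38, 37, 39, 38, 39, 38, 38, 39, 39, 40, 39, 42, 68, 156, 157, 158, 158, 156, 157, 157, 158, 156, 157, 156]
160 foot lat -0.0865 base centre lat -0.0516
165 foot lat -0.0826 base centre lat -0.0479
170 foot lat -0.0789 base centre lat -0.0443
175 foot lat -0.0751 base centre lat -0.0406
180 foot lat -0.0712 base centre lat -0.037
185 foot lat -0.0674 base centre lat -0.0332
190 foot lat -0.0636 base centre lat -0.0295
```

Wrist measurement puts the bottle about 3 mm left of centre while the scene view says slightly right, so I undo the 1.5 mm shift and continue.

```bash
python3 -m jog '[[-1,[1.5,-4,0],0],[-1,[1.5,-10,0],0],[-1,[1.5,-16,0],0],[-1,[1.5,-22,0],0],[-1,[1.5,-25,0],0],[-1,[1.5,-25,0],0]]'; python3 -m jog '[[-1,[0,-5,0],0],[-1,[0,-10,0],0],[-1,[0,-16,0],0],[-1,[0,-21,0],0],[-1,[0,-25,0],0],[-1,[0,-25,0],0]]'
python3 - <<'E'
from h import *
F=[(optics.grab_frame("wrist"),status.get_state()["force"])[1] for _ in range(4)];print(np.mean(F,0));delta(.645,.0647,.160)
E
```

```text
t: 15.55
eef_pos: [0.6196, 0.0603, 0.1599]
ee_rot: [3.141, -0.0, -1.411]
force: [-0.7, -0.1, -4.0]
width: 0.0368
gripper_force: 45.0
t: 16.3
eef_pos: [0.6444, 0.0643, 0.1599]
ee_rot: [3.141, -0.0, -1.411]
force: [0.1, -0.4, -3.2]
width: 0.0363
gripper_force: 45.0
[-0.32939993  0.17736613 -3.76461845]
t 16.5 pos [0.644  0.0643 0.1601] rot [ 3.1414  0.     -1.4108] F [-0.63  0.07 -3.13] shift mm [-0.3 -1.1  0.1]
```

```bash
python3 -m jog '[[-1,[0,-2,0],0],[-1,[0,-2,2],0],[-1,[0,-2,4],0],[-1,[0,-2,5],0],[-1,[0,-2,5],0],[-1,[0,-2,5],0]]'; python3 -m jog '[[-1,[0,0,1],0],[-1,[0,0,1.5],0],[-1,[0,0,1.5],0],[-1,[0,0,1.5],0]]'
```

```text
t: 17.25
eef_pos: [0.6462, 0.0646, 0.1551]
ee_rot: [-3.142, 0.0, -1.411]
force: [0.2, 0.6, -4.0]
width: 0.0364
gripper_force: 45.0
t: 17.75
eef_pos: [0.6463, 0.0647, 0.1538]
ee_rot: [-3.141, 0.0, -1.411]
force: [0.2, -0.1, -2.4]
width: 0.0365
gripper_force: 45.0
```

It passed below lip height and is now touching at floor height. Release.

```bash
python3 -m jog '[[-1,[0,0,0.5],0],[-1,[0,0,0.5],0],[0.4,[0,0,0.5],0],[0.4,[0,0,0.5],0],[0.4,[0,0,0.5],0],[0.4,[0,0,0.5],0],[0.4,[0,0,-10],0],[0.4,[0,0,-40],0],[0.4,[0,0,-90],0],[0.4,[0,0,-150],0],[0.4,[0,80,-180],0],[0.4,[0,140,-180],0],[0.4,[100,140,-180],0],[0.4,[100,140,-180],0],[0.4,[100,140,-180],0],[0.4,[100,140,-180],0]]'
python3 - <<'E'
from h import *
import cv2
t=optics.grab_frame("top");h=cv2.cvtColor(t["color"],cv2.COLOR_RGB2HSV);m=cv2.inRange(h,(105,110,120),(120,255,255))
n,l,st,c=cv2.connectedComponentsWithStats(m)
w=.16;ex=np.array([np.cos(w),np.sin(w),0]);ey=np.array([-np.sin(w),np.cos(w),0])
for i in range(1,n):
    if st[i,4]>60:p=ray(t,*c[i],.15);print(st[i],c[i],p,"bay frame",p@ex,p@ey)
s=optics.grab_frame("scene");h=cv2.cvtColor(s["color"],cv2.COLOR_RGB2HSV);m=cv2.inRange(h,(105,110,50),(120,255,255))
n,l,st,c=cv2.connectedComponentsWithStats(m)
for i in range(1,n):
    if st[i,4]>60:p=ray(s,*c[i],.139);print("scene",st[i],c[i],p,p@ex,p@ey)
E
```

```text
t: 19.75
eef_pos: [0.5239, -0.0564, 0.3341]
ee_rot: [-3.141, 0.0, -1.411]
force: [0.1, -0.3, 0.1]
width: 0.0612
gripper_force: 0.0
[206 223  15  37 172] [212.75       241.33139535] [0.4971 0.4525 0.15  ] bay frame 0.5628421710589704 0.3675232652195295
[396 237  11  14 108] [400.56481481 244.08333333] [ 0.4904 -0.0481  0.15  ] bay frame 0.4764730540292622 -0.12561528085399387
scene [325 112  12  11 113] [330.57522124 117.00884956] [0.6452 0.0682 0.139 ] 0.647824544925046 -0.03546320618129375
scene [386 116  14  13 129] [392.15503876 122.6744186 ] [ 0.4916 -0.0498  0.139 ] 0.4773868858180687 -0.12748474908366952
scene [308 123  12  12 122] [313.42622951 128.17213115] [0.6316 0.1511 0.139 ] 0.6476057331994586 0.04854466322049947
scene [230 220  37  20 168] [249.76190476 229.88095238] [0.3932 0.5519 0.139 ] 0.47610548605369885 0.48220681885428696
```

The placed bottle sits 84 mm to the right of the racked one at the same depth, upright on the floor. The empty one stands where it was.

```bash
python3 -c "
from station import order
print(order.job_done())"
```

```text
the job is handed in; nothing more can be done
None
```

The full bottle (left of the two; about 4 N on the wrist when lifted, against about 1 N for the other) is upright in the free bay behind the lip, the empty one is back on the bench, nothing else appears disturbed, and the job was handed in at about 20 s.

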